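Lay a brittle glazed tile on the levelling pad, flush to the fence

ROBOT

A 6-joint arm with a two-finger parallel gripper is mounted at the origin on the work surface. World frame = base frame: x ahead of the robot, y to its left, z up, the work surface at z = 0. Lengths are in m, angles in rad, forces in N, time in s.
With the tool pointing down it reaches from about 0.3 to 0.75 m from the base axis. Payload 8.5 kg.
Tool frame: the origin (TCP) lies on the centre line of the jaws, within the pads' length; the fingertips stand env.tip_reach ahead of it and the grasp point (between the pads) is the TCP (env.tip_reach is the distance from the TCP to the fingertips, in m); z points along the fingers, y is the line along which they close (so a half turn about z gives the same grasp; the last joint's range is limited). The gripper opens to 85 mm and grips with 20 to 120 N. Pads are 22 mm wide; open, the fingers measure 114 mm over their backs; the gripper's body (76 mm by 85 mm) begins 54 mm behind the grasp point. The pads swing forward as they close: fully open they stand 13 mm farther back than shut.
Start: joints at [0.979, 0.381, 1.297, -0, 1.464, -0.215], TCP at [0.202, 0.511, 0.25] pointing down, gripper open.
Joint ranges: [-3.11, 3.11], [-0.89, 2.33], [0.22, 2.48], [-1.42, 4.56], [0.17, 2.85], [-2.88, 2.88]. Speed limits (rad/s): [2.39, 2.39, 3.14, 3.14, 3.14, 3.14].

INTERFACE

Orientations are given as a rotation vector (axis times angle).
In Python, from cell import env gives the robot as it stands.
- The arm moves only by the shell command python3 -m handwheel 'ROWS' [OPENING] [FORCE]. ROWS is JSON, a list of rows, each an object of numbers: "x", "y", "z": the shift along the tool's x, y, z scaled (see below); "spin": the turn about the tool's z scaled (see below). In form: [{"x": .., "y": .., "z": .., "spin": ..}, ...]. A call has 1 to 20 rows; each row is the pose to reach, as a shift and turn from the pose commanded when the call began, along the tool's axes at that moment; what a row does not reach only later rows make up. The controller multiplies each number of a shift by 400 mm and each number of a turn by 90 degrees. A row lasts 1/8 s, in which the tool goes at most 62.5 mm and 10.7 degrees, less where a joint would pass 70% of its speed; a pose out of reach is approached as far as the arm can. A call with a number of a shift or a turn outside -1 to 1 is refused whole. A call with a gripper value outside its range is refused whole. OPENING is the opening, from -1 (shut) to 1 (fully open), set as the call begins (- or left out, the last holds). The fingers move at their own pace and stop on an object; FORCE is the grip in N (left out, the last holds). Time passes only in rows, so rows that repeat a pose let the fingers close. It gives the time, the measured TCP pose, the force, the opening and the grip force at its end, in the units of the state.
- env.get_state(): the state, without advancing time (a new reading comes with each control period).
- env.get_image(name): name is "scene" or "top"; returns a dict with "color" (420x560x3 uint8, red, green, blue), "vertical_fov" (degrees; the focal length in pixels is half the picture's height over the tangent of half this angle, whatever the lens; pixels are square), "cx", "cy" (the principal point, pixels), "R" (3x3) and "t" (3): a world point X has camera coordinates R X + t. Camera axes: x right, y down, z forward; pixel columns grow to the right and rows downward; lengths in m; the calibration is good to about 2 mm. A picture is of the moment at which its call begins. There is no depth.
- env.sign_off(): hands the job in; it is judged then, once.
The state is a dict: "time": time; "qpos": joint angles; "joint_vel": joint speeds; "tau": joint torques, N m; "eef_pos": TCP position; "tcp_rot": TCP orientation; "force": force on the tool from outside, world axes, zero at the start; "ft_torque": the same for the moment, N m; "finger_gap": opening from 0.0 (shut) to 1.0 (fully open); "grasp_force": force on a finger pad.
Only numpy, scipy, OpenCV 4.12 (cv2) and the standard library are available. Lean on these libraries where they do the work, as an engineer would, in place of code of your own. Each camera call takes 0.05 s, during which the arm holds its last target. There are 200 camera calls.

TASK

Take the blue glazed tile out of the sloped rack and lay it, blue face up, flat on the cork levelling pad of the white work bed, with one long edge flush along the aluminium fence and its middle at the fence's red mark. The tile is brittle: grip it with no more than 40 N, and never let it be pressed, bumped or dropped against the bed, pad or fence with more than about 25 N. Leave the terracotta tile, the mallet and the jar where they are.

Things in the scene. Friction and masses are not known exactly. Their poses are not given: they have to be found in the camera images.
- tile: blue glazed ceramic tile (white body, blue upper face), 140 x 56 x 14 mm, about 0.25 kg, loose. Origin: centre of its underside; x along its length, y across its 56 mm width, z out of the blue face. It starts in either compartment of the rack, lying on the slope, so its z axis leans 32 degrees from vertical.
- spare: plain terracotta tile of the same size (140 x 56 x 14 mm), in the other compartment; bystander. Same axes as the blue tile.
- rack: fixed plywood rack 160 (x) x 278 (y) mm; its deck rises towards its +x at 32 degrees, from 25 to 125 mm over the table. Two compartments (centres y = -68, +68 mm), 130 mm wide, between walls 18 mm above the deck, and a lip as high at the low end. A runner 36 mm wide holds each tile 8 mm off the deck, so fingers have 37 mm beside its long edges. Origin: centre of the footprint, on the table.
- bed: fixed white board 280 (x) x 260 (y) x 30 mm on a 30 mm slab, top 60 mm over the table; fence along its -y side. A cork-topped pad, 80 (x) x 70 (y) mm, centred at x = 0, y = -50 mm, comes up through the board; its level, locked top is anywhere from 6 to 28 mm above the board and not reported: feel for it. Origin: centre of the underside.
- fence (a point): aluminium fence 220 mm long, 16 thick, 40 high above the board. Point on its face at the red mark (middle of its length), at the height of the board's top. Axes as the bed's: x along the fence, +y straight out of its face over the pad, z up. The pad lies from y = 17 to 87 mm, x = -40 to 40 mm in this frame. A flush tile has its centre at y = 28 mm, x = 0.
- mallet: black hammer-shaped rubber mallet lying on the far side of the mat; bystander. Origin under its middle.
- jar: jar with a yellow lid, 60 mm across, 90 mm high, on the far side of the mat; bystander. Origin: centre of its underside.
Mind the look-alikes: they are no part of the job. What is meant by the tile is not pink or turquoise, and is the larger of those in its own colour.

How it is judged:
By the outcome, as a careful person would: the job done as asked, in the order asked, and still so for the second after the job is handed in, with the robot touching nothing.
It also fails if it takes over 58 s, if anything falls off the work surface, if the arm or the gripper's body presses on something with over 40 N, if the wrist force passes 120 N, or if a joint passes its speed limit or range.

## Working session

There is one attempt and no reset: what is moved stays moved. The work goes in short steps, Python scripts to look and compute and a shell command to move; the robot and the scene stay as the last step left them, time stands still between calls to the robot, and variables do not carry over. Pictures are saved under pics/ and viewed, at most 10 in all, crops included, and the job is handed in when it is done.

```bash
ls; mkdir -p pics; cat > h.py <<'E'
import numpy as np, cv2
from cell import env
from scipy.spatial.transform import Rotation as Ro
def snap(n,f):
    d=env.get_image(n); cv2.imwrite('pics/'+f+'.png',d['color'][:,:,::-1])
    np.savez('pics/'+f+'.npz',**{k:np.array(v) for k,v in d.items()}); return d
def crop(f,out,x0,y0,w,h,s):
    im=cv2.imread('pics/'+f+'.png')[y0:y0+h,x0:x0+w]; cv2.imwrite('pics/'+out+'.png',cv2.resize(im,None,fx=s,fy=s,interpolation=cv2.INTER_CUBIC))
def K(d): 
    return 0.5*d['color'].shape[0]/np.tan(np.radians(float(d['vertical_fov']))/2)
def ray(d,u,v):
    f=K(d); r=d['R'].T@np.array([(u-d['cx'])/f,(v-d['cy'])/f,1]); return -d['R'].T@d['t'],r
def onz(d,u,v,z):
    o,r=ray(d,u,v); return o+r*(z-o[2])/r[2]
def proj(d,X):
    c=d['R']@np.array(X)+d['t']; f=K(d); return np.array([f*c[0]/c[2]+d['cx'],f*c[1]/c[2]+d['cy']])
E
python3 - <<'E'
from h import *
a=snap('scene','s0');b=snap('top','t0')
for d in(a,b): print(K(d),d['cx'],d['cy'],(-d['R'].T@d['t']).round(3))
s=env.get_state();print({k:np.round(v,3) for k,v in s.items()},env.tip_reach)
E
```

```text
pics
525.4534606901738 279.4603222093143 208.8323077827486 [1.124 0.442 1.264]
395.6036903547101 287.6592907527628 211.32379823558063 [0.384 0.052 0.997]
{'time': np.float64(0.1), 'qpos': array([ 0.979,  0.381,  1.298,  0.   ,  1.464, -0.215]), 'joint_vel': array([ 0.001, -0.002, -0.001, -0.   , -0.   , -0.002]), 'tau': array([ 2.0000e-03, -4.4922e+01, -2.3165e+01, -0.0000e+00,  4.0000e-03,
        0.0000e+00]), 'eef_pos': array([0.202, 0.511, 0.25 ]), 'tcp_rot': array([-5.880e-01, -3.085e+00,  2.000e-03]), 'force': array([ 0.579, -0.125, -0.069]), 'ft_torque': array([ 0.039, -0.021, -0.031]), 'grasp_force': np.float64(0.0), 'finger_gap': np.float64(0.999)} 0.019
```

View pics/s0.png

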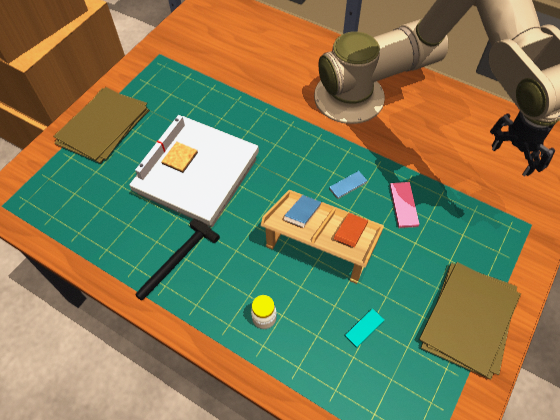

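View pics/t0.png

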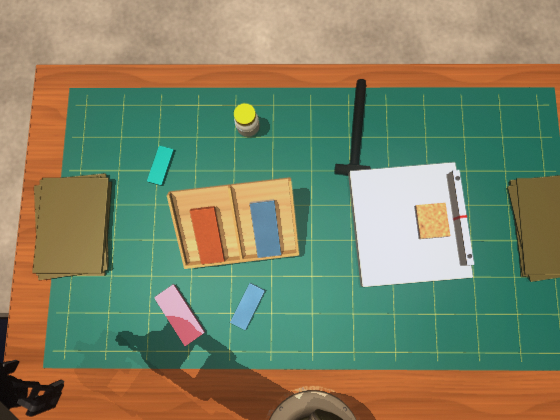

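The scene shows the rack's blue tile at scene (303,211) / top (265,228). Things it could be taken for: the small light-blue tile on the mat, top (248,306); turquoise (160,165); pink (180,315); terracotta (207,235). I choose the one in the rack and check it in close crops. The bed is at the right, with its fence on the right at about (460,218).

```bash
python3 - <<'E'
from h import *
crop('t0','c1',160,170,150,105,5.3); crop('t0','c2',340,155,145,140,4.2)
E
```

```text
(no output)
```

View pics/c1.png

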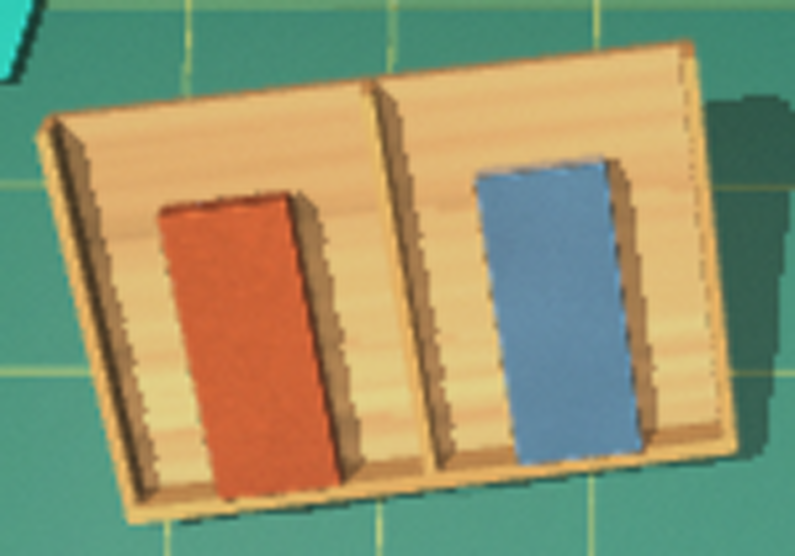

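View pics/c2.png

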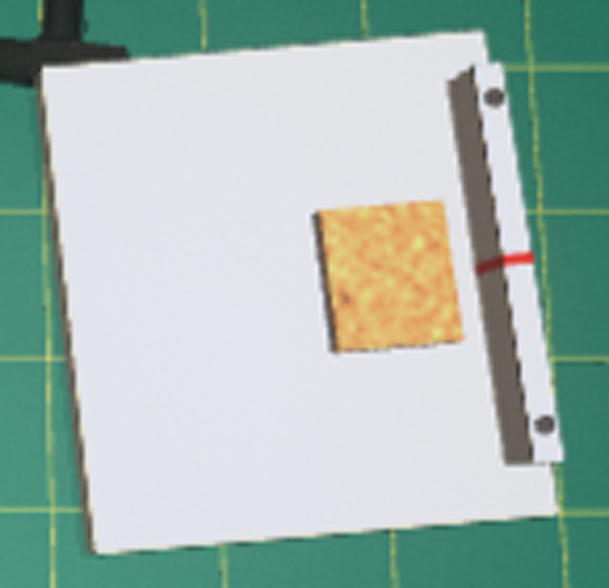

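Crop 1 confirms the choice: the blue tile is in the right compartment against the low lip. Its corners in the crop are (474,177), (605,160), (642,452) and (518,465). Crop 2 shows the bed, the cork pad, and the fence with its red mark, whose foot is at about (476,268).

```bash
cat > fit.py <<'E'
from h import *
from scipy.optimize import least_squares
T=dict(np.load('pics/t0.npz')); S=dict(np.load('pics/s0.npz'))
c1=lambda p:np.array(p)/5.3+[160,170]
c2=lambda p:np.array(p)/4.2+[340,155]
th=np.radians(32); A=Ro.from_euler('y',-th).as_matrix()
def W(p,X): # planar pose
    c,s=np.cos(p[2]),np.sin(p[2]); X=np.atleast_2d(X); return np.c_[p[0]+c*X[:,0]-s*X[:,1],p[1]+s*X[:,0]+c*X[:,1],X[:,2]]
def deck(u,y,n): # u along slope from deck middle, n normal offset
    return np.array([0,0,.075])+A@np.array([u,y,n])
def fit(px,X,p0):
    f=lambda p:(np.array([proj(T,w) for w in W(p,X)])-px).ravel()
    r=least_squares(f,p0); return r.x,r.fun.reshape(-1,2).round(1).tolist()
tile=[deck(a*.07,b*.028,.022) for a,b in((1,1),(1,-1),(-1,-1),(-1,1))]
tp,e=fit(c1([(474,177),(605,160),(642,452),(518,465)]),tile,[.35,.1,0])
bedc=[(.14,.13,.06),(.14,-.13,.06),(-.14,-.13,.06),(-.14,.13,.06)]
bp,e2=fit(c2([(40,68),(483,32),(557,514),(94,552)]),bedc,[.35,-.25,0])
rackc=[deck(a*.08/np.cos(th),b*.139,.018) for a,b in((1,1),(1,-1),(-1,-1),(-1,1))]
rp,e3=fit(c1([(40,122),(692,42),(737,450),(130,522)]),rackc,[.35,.1,0])
if __name__=='__main__':
    print('tile(plane frame)',tp.round(4),e);print('bed',bp.round(4),e2);print('rack',rp.round(4),e3)
    # tile centre on the rack
    c,s=np.cos(rp[2]),np.sin(rp[2]); d=tp[:2]-rp[:2]; print('tile offset in rack',(c*d[0]+s*d[1]).round(4),(-s*d[0]+c*d[1]).round(4))
    for q in((448,80),(505,463),(476,268)):
        w=onz(T,*c2(q),.06); d=w[:2]-bp[:2]; c,s=np.cos(bp[2]),np.sin(bp[2]); print('fence pt in bed',round(c*d[0]+s*d[1],4),round(-s*d[0]+c*d[1],4))
    for q in((318,212),(442,200),(463,341),(335,352)): # pad top
        for z in(.066,.088):
            w=onz(T,*c2(q),z); d=w[:2]-bp[:2]; print('pad',z,round(c*d[0]+s*d[1],4),round(-s*d[0]+c*d[1],4))
    im=cv2.imread('pics/s0.png'); k=3; im=cv2.resize(im,None,fx=k,fy=k,interpolation=cv2.INTER_CUBIC)
    for P,col in((W(tp,tile),(0,255,255)),(W(bp,bedc),(0,0,255)),(W(rp,rackc),(255,0,255))):
        cv2.polylines(im,[np.array([k*(proj(S,w)+.5) for w in P]).astype(int)],True,col,1)
    cv2.imwrite('pics/o1.png',im[320:860,380:1170])
E
python3 fit.py
```

```text
tile(plane frame) [0.4947 0.111  0.1201] [[-0.1, -0.1], [0.1, 0.2], [0.1, -0.2], [-0.1, 0.2]]
bed [ 0.5041 -0.2311  0.0848] [[-0.4, -0.7], [0.3, -0.8], [0.5, 0.5], [-0.5, 0.8]]
rack [0.5043 0.1803 0.1213] [[-0.9, 1.0], [0.9, 1.4], [0.2, -1.4], [-0.2, -1.2]]
tile offset in rack -0.018 -0.0676
fence pt in bed 0.1114 -0.1046
fence pt in bed -0.1086 -0.1046
fence pt in bed 0.0014 -0.1046
pad 0.066 0.04 -0.0177
pad 0.088 0.0368 -0.0104
pad 0.066 0.041 -0.0886
pad 0.088 0.0378 -0.0796
pad 0.066 -0.0395 -0.0888
pad 0.088 -0.0408 -0.0798
pad 0.066 -0.0397 -0.0167
pad 0.088 -0.041 -0.0094
```

View pics/o1.png

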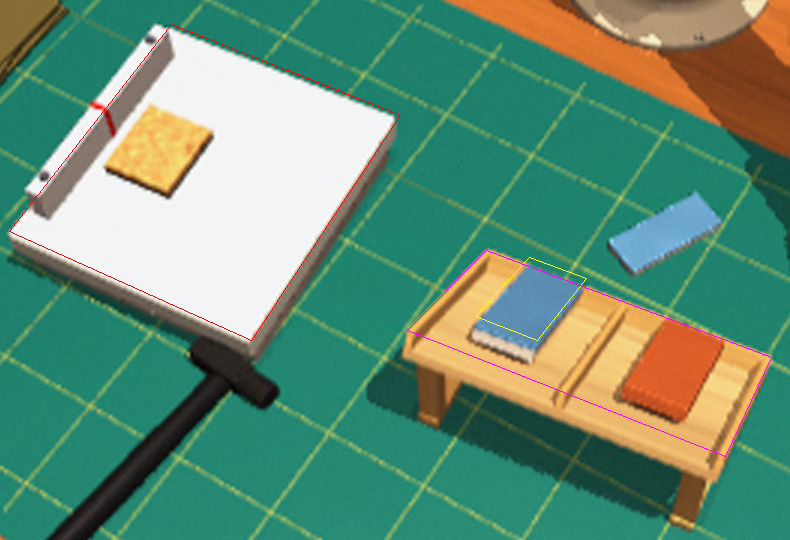

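The overlay agrees for the bed. The tile sits lower on the slope than my plane assumed, so I'll refit it with free height using both views.

```bash
python3 -c "
from h import *
crop('s0','c3',258,185,75,56,10)"
```

```text
(no output)
```

View pics/c3.png

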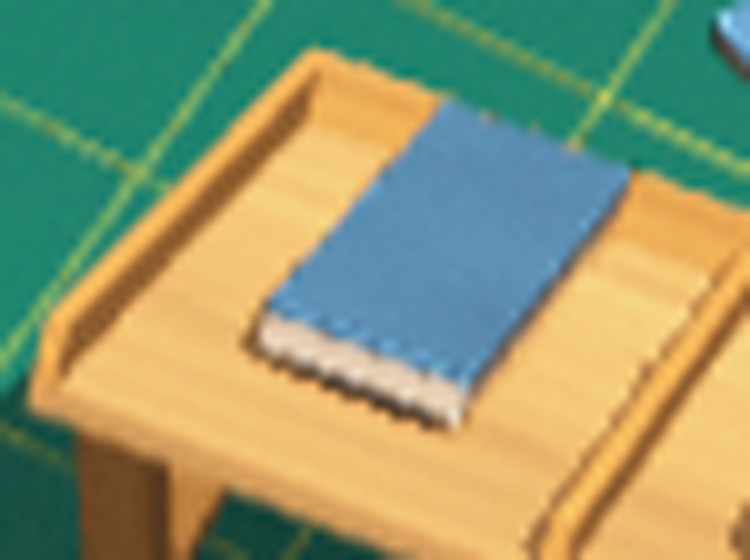

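Crop 3 shows the tile's top-face corners at high end (268,303) and (468,385), and low end (442,98) and (632,172).

```bash
cat > fit2.py <<'E'
from fit import *
c3=lambda p:np.array(p)/10+[258,185]
pt=c1([(474,177),(605,160),(642,452),(518,465)]); ps=c3([(468,385),(268,303),(442,98),(632,172)])
sg=((1,1),(1,-1),(-1,-1),(-1,1))
def pts(p):
    R=Ro.from_euler('z',p[3]).as_matrix()@A
    return [p[:3]+R@np.array([a*.07,b*.028,0]) for a,b in sg]
f=lambda p:np.r_[(np.array([proj(T,w) for w in pts(p)])-pt).ravel(),(np.array([proj(S,w) for w in pts(p)])-ps).ravel()]
r=least_squares(f,[.49,.11,.09,.12]); p=r.x
print('tile top centre',p.round(4)); print(r.fun.reshape(-1,2).round(1).tolist())
# constrained: top centre on deck plane of rack at slope pos u, lip-resting
R=Ro.from_euler('z',p[3]).as_matrix()@A
mid=p[:3]-R@[0,0,.007]; print('body centre',mid.round(4))
d=mid[:2]-rp[:2]; c,s=np.cos(rp[2]),np.sin(rp[2]); xr=c*d[0]+s*d[1]; print('in rack',xr,-s*d[0]+c*d[1],'deck model height there',.075+xr*.625+.015/np.cos(th))
E
python3 fit2.py; python3 - <<'E'
from h import *
s=env.get_state(); print(Ro.from_rotvec(s['tcp_rot']).as_matrix().round(4), s['eef_pos'])
E
```

```text
tile top centre [0.4848 0.1103 0.0802 0.1221]
[[0.1, 0.2], [0.0, 0.5], [-0.1, -0.7], [0.2, -0.3], [0.2, -0.4], [-0.1, -0.1], [0.3, 0.3], [0.1, -0.0]]
body centre [0.4885 0.1108 0.0743]
in rack -0.024097509639139116 -0.06711762590415696 deck model height there 0.0776267325259695
[[-9.298e-01  3.680e-01 -8.000e-04]
 [ 3.680e-01  9.298e-01 -1.100e-03]
 [ 3.000e-04 -1.300e-03 -1.000e+00]] [0.20223104 0.51119769 0.24976978]
```

```bash
R='pass'; python3 -m handwheel '[{"x":-0.8,"y":-0.667,"z":0,"spin":-0.318},{"x":-0.8,"y":-0.667,"z":0,"spin":-0.318},{"x":-0.8,"y":-0.667,"z":0,"spin":-0.318},{"x":-0.8,"y":-0.667,"z":0,"spin":-0.318},{"x":-0.8,"y":-0.667,"z":0,"spin":-0.318},{"x":-0.8,"y":-0.667,"z":0,"spin":-0.318},{"x":-0.8,"y":-0.667,"z":0,"spin":-0.318},{"x":-0.8,"y":-0.667,"z":0,"spin":-0.318},{"x":-0.8,"y":-0.667,"z":0,"spin":-0.318},{"x":-0.8,"y":-0.667,"z":0,"spin":-0.318}]' 0.6 20
cat > go.py <<'E'
import sys
from h import *
x,y,z,yaw=[float(v) for v in sys.argv[1:5]]  # target TCP, yaw of tool y (deg, world)
s=env.get_state(); M=Ro.from_rotvec(s['tcp_rot']).as_matrix()
d=M.T@(np.array([x,y,z])-s['eef_pos']); a=np.degrees(np.arctan2(M[1,1],M[0,1])); t=(yaw-a+90)%180-90
print('t',round(float(s['time']),2),'pos',s['eef_pos'].round(4),'yaw',a.round(2),'F',s['force'].round(1),'grip',np.round(s['grasp_force'],1),'gap mm',np.round(s['finger_gap']*85,1),'tipreach',env.tip_reach)
print('rows: x %.4f y %.4f z %.4f spin %.4f'%(*(d/.4),-t/90))
E
python3 go.py .4885 .1108 .15 97.0
```

```text
time: 1.35
eef_pos: [0.4011, 0.1466, 0.2503]
tcp_rot: [0.196, -3.135, -0.0]
force: [-0.0, -0.5, 0.0]
finger_gap: 0.803
grasp_force: 0.0
t 1.35 pos [0.4011 0.1466 0.2503] yaw 97.14 F [-0.  -0.5  0. ] grip 0.0 gap mm 68.3 tipreach 0.019
rows: x -0.2057 y -0.1160 z 0.2506 spin 0.0016
```

```bash
python3 -m handwheel '[{"x":-0.206,"y":-0.116,"z":0.1,"spin":0},{"x":-0.206,"y":-0.116,"z":0.2,"spin":0},{"x":-0.206,"y":-0.116,"z":0.3,"spin":0},{"x":-0.206,"y":-0.116,"z":0.35,"spin":0},{"x":-0.206,"y":-0.116,"z":0.35,"spin":0},{"x":-0.206,"y":-0.116,"z":0.35,"spin":0}]'
python3 go.py .4885 .1108 .092 97.0
python3 - <<'E'
from h import *
snap('scene','s1'); crop('s1','c4',225,130,150,110,5.3)
E
```

```text
time: 2.1
eef_pos: [0.4895, 0.1103, 0.1114]
tcp_rot: [-0.195, 3.134, -0.0]
force: [0.3, 0.3, 0.1]
finger_gap: 0.798
grasp_force: 0.0
t 2.1 pos [0.4895 0.1103 0.1114] yaw 97.11 F [0.3 0.3 0.1] grip 0.0 gap mm 67.9 tipreach 0.019
rows: x 0.0024 y 0.0015 z 0.0484 spin 0.0012
```

View pics/c4.png

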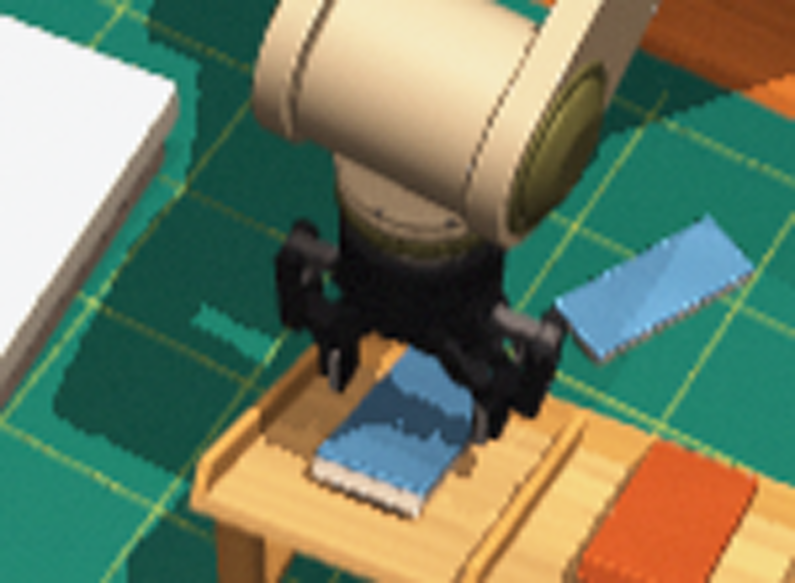

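The fingers straddle the tile, with tips at crop (338,388) and (488,437). I'll check the tip height by projection.

```bash
python3 - <<'E'
from h import *
S=dict(np.load('pics/s0.npz')); y=np.array([-.1217,.9926,0])
for h in(.019,.013,.007):
  print(h,[(proj(S,np.array([.4895,.1103,.1114-h])+k*.038*y)-[225,130])*5.3 for k in(-1,1)])
E
```

```text
0.019 [array([342.50437575, 382.86536907]), array([484.27167901, 437.17791597])]
0.013 [array([342.59462837, 376.43232387]), array([484.89857373, 430.86953774])]
0.007 [array([342.68555692, 369.95109907]), array([485.53022248, 424.51332017])]
```

```bash
python3 -m handwheel '[{"x":0.0025,"y":0.0015,"z":0.02,"spin":0},{"x":0.0025,"y":0.0015,"z":0.04,"spin":0},{"x":0.0025,"y":0.0015,"z":0.05,"spin":0},{"x":0.0025,"y":0.0015,"z":0.05,"spin":0}]'
python3 go.py .4885 .1108 .092 97.0
```

```text
time: 2.65
eef_pos: [0.488, 0.1101, 0.09]
tcp_rot: [0.192, -3.135, -0.0]
force: [-0.6, 0.5, -0.3]
finger_gap: 0.803
grasp_force: 0.0
t 2.65 pos [0.488  0.1101 0.09  ] yaw 97.03 F [-0.6  0.5 -0.3] grip 0.0 gap mm 68.2 tipreach 0.019
rows: x -0.0014 y 0.0017 z -0.0050 spin 0.0003
```

```bash
python3 -m handwheel '[{"x":0,"y":0,"z":0,"spin":0},{"x":0,"y":0,"z":0,"spin":0},{"x":0,"y":0,"z":0,"spin":0},{"x":0,"y":0,"z":0,"spin":0},{"x":0,"y":0,"z":0,"spin":0},{"x":0,"y":0,"z":0,"spin":0}]' -1 25
python3 go.py .4885 .1108 .092 97.0
```

```text
time: 3.4
eef_pos: [0.4882, 0.1101, 0.0905]
tcp_rot: [-0.193, 3.135, -0.0]
force: [-2.3, -0.8, 5.3]
finger_gap: 0.649
grasp_force: 27.8
t 3.4 pos [0.4882 0.1101 0.0905] yaw 97.03 F [-2.3 -0.8  5.3] grip 27.8 gap mm 55.1 tipreach 0.019
rows: x -0.0011 y 0.0017 z -0.0037 spin 0.0004
```

```bash
python3 -m handwheel '[{"x":0,"y":0,"z":-0.02,"spin":0},{"x":0,"y":0,"z":-0.05,"spin":0},{"x":0,"y":0,"z":-0.1,"spin":0},{"x":0,"y":0,"z":-0.2,"spin":0},{"x":0,"y":0,"z":-0.3,"spin":0},{"x":0,"y":0,"z":-0.3,"spin":0},{"x":0,"y":0,"z":-0.3,"spin":0}]'
python3 - <<'E'
from fit import *
c,s=np.cos(bp[2]),np.sin(bp[2])
# fence point in world from board corners (-0.106?) : use measured face
f=np.mean([onz(T,*c2(q),.06)[:2] for q in((448,80),(505,463))],0)
m=onz(T,*c2((476,268)),.06)[:2]
n=np.array([-s,c]); x=np.array([c,s]); print('face mid',f,'mark',m,'bed*',bp[:2]-.105*n,'yaw',np.degrees(bp[2]))
print('line yaw',np.degrees(np.arctan2(*( (lambda d:(d[1],d[0]))(onz(T,*c2((448,80)),.06)-onz(T,*c2((505,463)),.06))[:2]))))
E
cat > chk.py <<'E'
E
python3 go.py .4885 .1108 .092 97.0; python3 -c "
from h import *
snap('scene','s2'); crop('s2','c5',225,100,150,110,5.3)"
```

```text
time: 4.28
eef_pos: [0.4876, 0.1101, 0.2097]
tcp_rot: [0.193, -3.134, -0.0]
force: [-0.4, -0.8, -2.5]
finger_gap: 0.646
grasp_force: 27.9
face mid [ 0.51433366 -0.33519074] mark [ 0.51434849 -0.33520129] bed* [ 0.51295462 -0.3357354 ] yaw 4.856934053146471
line yaw 4.8509434896962915
t 4.28 pos [0.4876 0.1101 0.2097] yaw 97.03 F [-0.4 -0.8 -2.5] grip 27.9 gap mm 54.9 tipreach 0.019
rows: x -0.0027 y 0.0014 z 0.2943 spin 0.0004
```

View pics/c5.png

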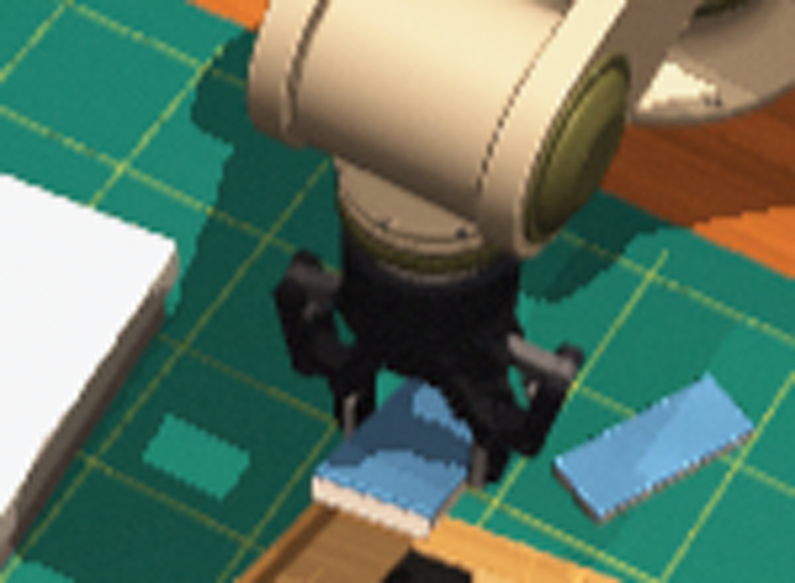

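The tile is held, still tilted, and weighs about 2.5 N. Next it goes over the pad centre.

```bash
python3 go.py .510 -.2834 .2 94.85
```

```text
t 4.33 pos [0.4875 0.1101 0.2093] yaw 97.03 F [ 0.4 -0.  -2.9] grip 27.9 gap mm 55.0 tipreach 0.019
rows: x 0.0645 y -0.9833 z 0.0230 spin 0.0242
```

```bash
python3 -m handwheel '[{"x":0.0645,"y":-0.1,"z":-0.02,"spin":0.024},{"x":0.0645,"y":-0.22,"z":-0.02,"spin":0.024},{"x":0.0645,"y":-0.36,"z":-0.02,"spin":0.024},{"x":0.0645,"y":-0.5,"z":-0.02,"spin":0.024},{"x":0.0645,"y":-0.64,"z":-0.02,"spin":0.024},{"x":0.0645,"y":-0.78,"z":-0.02,"spin":0.024},{"x":0.0645,"y":-0.9,"z":0,"spin":0.024},{"x":0.0645,"y":-0.983,"z":0,"spin":0.024},{"x":0.0645,"y":-0.983,"z":0,"spin":0.024},{"x":0.0645,"y":-0.983,"z":0.02,"spin":0.024},{"x":0.0645,"y":-0.983,"z":0.02,"spin":0.024}]' - 20
python3 go.py .510 -.2834 .145 94.85
```

```text
time: 5.7
eef_pos: [0.5103, -0.282, 0.2012]
tcp_rot: [0.135, -3.137, -0.003]
force: [0.5, -0.4, -3.2]
finger_gap: 0.648
grasp_force: 27.8
t 5.7 pos [ 0.5103 -0.282   0.2012] yaw 94.93 F [ 0.5 -0.4 -3.2] grip 27.8 gap mm 55.0 tipreach 0.019
rows: x 0.0009 y -0.0036 z 0.1405 spin 0.0009
```

```bash
python3 -m handwheel '[{"x":0.001,"y":-0.0035,"z":0.07,"spin":0.001},{"x":0.001,"y":-0.0035,"z":0.12,"spin":0.001},{"x":0.001,"y":-0.0035,"z":0.14,"spin":0.001},{"x":0.001,"y":-0.0035,"z":0.145,"spin":0.001},{"x":0.001,"y":-0.0035,"z":0.15,"spin":0.001},{"x":0.001,"y":-0.0035,"z":0.15,"spin":0.001}]' -1 20
python3 -m handwheel '[{"x":0,"y":0,"z":0.003,"spin":0},{"x":0,"y":0,"z":0.006,"spin":0},{"x":0,"y":0,"z":0.008,"spin":0},{"x":0,"y":0,"z":0.01,"spin":0}]'
python3 go.py .510 -.2834 .145 94.85
```

```text
time: 6.45
eef_pos: [0.5105, -0.2848, 0.1428]
tcp_rot: [-0.131, 3.138, -0.001]
force: [-0.3, -0.5, -2.7]
finger_gap: 0.65
grasp_force: 27.9
time: 6.95
eef_pos: [0.5104, -0.2848, 0.1383]
tcp_rot: [0.131, -3.139, -0.0]
force: [-0.5, 0.2, -2.7]
finger_gap: 0.649
grasp_force: 27.9
t 6.95 pos [ 0.5104 -0.2848  0.1383] yaw 94.78 F [-0.5  0.2 -2.7] grip 27.9 gap mm 55.2 tipreach 0.019
rows: x 0.0006 y 0.0035 z -0.0169 spin -0.0008
```

```bash
python3 -m handwheel '[{"x":0,"y":0.0035,"z":0.0025,"spin":0},{"x":0,"y":0.0035,"z":0.005,"spin":0},{"x":0,"y":0.0035,"z":0.0075,"spin":0},{"x":0,"y":0.0035,"z":0.01,"spin":0}]' -1 20
python3 -m handwheel '[{"x":0,"y":0,"z":0.0025,"spin":0},{"x":0,"y":0,"z":0.005,"spin":0},{"x":0,"y":0,"z":0.0075,"spin":0},{"x":0,"y":0,"z":0.01,"spin":0}]'|grep -E 'pos|force'
```

```text
time: 7.45
eef_pos: [0.5103, -0.2833, 0.1343]
tcp_rot: [0.131, -3.139, 0.0]
force: [0.3, 0.1, -1.9]
finger_gap: 0.649
grasp_force: 27.9
eef_pos: [0.5103, -0.2834, 0.1303]
force: [0.6, -0.2, -2.2]
grasp_force: 27.9
```

```bash
python3 -m handwheel '[{"x":0,"y":0,"z":0.0025,"spin":0},{"x":0,"y":0,"z":0.005,"spin":0},{"x":0,"y":0,"z":0.0075,"spin":0},{"x":0,"y":0,"z":0.01,"spin":0}]'|grep -E 'pos|force'
```

```text
eef_pos: [0.5103, -0.2834, 0.1263]
force: [-0.4, 0.2, -2.4]
grasp_force: 27.9
```

```bash
python3 -m handwheel '[{"x":0,"y":0,"z":0.0025,"spin":0},{"x":0,"y":0,"z":0.005,"spin":0},{"x":0,"y":0,"z":0.0075,"spin":0},{"x":0,"y":0,"z":0.01,"spin":0}]'|grep -E 'pos|force'
```

```text
eef_pos: [0.5103, -0.2833, 0.1223]
force: [0.6, 0.8, -2.5]
grasp_force: 27.9
```

```bash
python3 -m handwheel '[{"x":0,"y":0,"z":0.0025,"spin":0},{"x":0,"y":0,"z":0.005,"spin":0},{"x":0,"y":0,"z":0.0075,"spin":0}]'|grep -E 'pos|force'
```

```text
eef_pos: [0.5103, -0.2834, 0.1193]
force: [-1.2, -0.4, -2.5]
grasp_force: 27.9
```

```bash
python3 -m handwheel '[{"x":0,"y":0,"z":0.0025,"spin":0},{"x":0,"y":0,"z":0.005,"spin":0},{"x":0,"y":0,"z":0.0075,"spin":0}]'|grep -E 'pos|force'
```

```text
eef_pos: [0.5105, -0.2835, 0.117]
force: [-0.2, 0.9, 3.9]
grasp_force: 28.5
```

```bash
python3 -m handwheel '[{"x":0,"y":0,"z":0.0025,"spin":0},{"x":0,"y":0,"z":0.005,"spin":0}]'|grep -E 'pos|force'
```

```text
eef_pos: [0.5105, -0.2836, 0.1147]
force: [0.4, -1.5, 4.3]
grasp_force: 28.7
```

```bash
python3 -m handwheel '[{"x":0,"y":0,"z":0.0025,"spin":0},{"x":0,"y":0,"z":0.005,"spin":0},{"x":0,"y":0,"z":0.0075,"spin":0}]'|grep -E 'pos|force'
```

```text
eef_pos: [0.5104, -0.2835, 0.1114]
force: [1.1, 0.2, 4.8]
grasp_force: 28.9
```

```bash
python3 -m handwheel '[{"x":0,"y":0,"z":0.0025,"spin":0},{"x":0,"y":0,"z":0.005,"spin":0},{"x":0,"y":0,"z":0.0075,"spin":0}]'|grep -E 'pos|force'
```

```text
eef_pos: [0.5106, -0.2835, 0.1085]
force: [0.8, -0.3, 5.0]
grasp_force: 29.1
```

```bash
python3 -m handwheel '[{"x":0,"y":0,"z":0.0025,"spin":0},{"x":0,"y":0,"z":0.005,"spin":0},{"x":0,"y":0,"z":0.0075,"spin":0}]'|grep -E 'pos|force'
```

```text
eef_pos: [0.5107, -0.2836, 0.1056]
force: [1.9, 0.3, 6.0]
grasp_force: 29.3
```

```bash
python3 -m handwheel '[{"x":0,"y":0,"z":0.0025,"spin":0},{"x":0,"y":0,"z":0.005,"spin":0},{"x":0,"y":0,"z":0.0075,"spin":0}]'|grep -E 'pos|force'
```

```text
eef_pos: [0.5108, -0.2836, 0.1027]
force: [3.6, 0.4, 7.5]
grasp_force: 29.6
```

```bash
python3 -m handwheel '[{"x":0,"y":0,"z":0.0025,"spin":0},{"x":0,"y":0,"z":0.005,"spin":0}]'|grep -E 'pos|force'
```

```text
eef_pos: [0.511, -0.2836, 0.1008]
force: [2.6, 0.7, 6.7]
grasp_force: 29.7
```

```bash
python3 -m handwheel '[{"x":0,"y":0,"z":0.0025,"spin":0},{"x":0,"y":0,"z":0.005,"spin":0}]'|grep -E 'pos|force'
```

```text
eef_pos: [0.5111, -0.2836, 0.0988]
force: [2.9, 0.2, 5.7]
grasp_force: 29.8
```

```bash
python3 -m handwheel '[{"x":0,"y":0,"z":0.0025,"spin":0},{"x":0,"y":0,"z":0.005,"spin":0}]'|grep -E 'pos|force'
```

```text
eef_pos: [0.5112, -0.2836, 0.0969]
force: [3.9, 0.1, 5.8]
grasp_force: 30.0
```

```bash
python3 -m handwheel '[{"x":0,"y":0,"z":0.0025,"spin":0},{"x":0,"y":0,"z":0.005,"spin":0}]'|grep -E 'pos|force'
```

```text
eef_pos: [0.5113, -0.2836, 0.0949]
force: [4.2, 0.6, 5.6]
grasp_force: 30.1
```

```bash
python3 -m handwheel '[{"x":0,"y":0,"z":0.0025,"spin":0}]'|grep -E 'pos|force'
```

```text
eef_pos: [0.5113, -0.2837, 0.0939]
force: [4.2, 0.6, 6.3]
grasp_force: 30.2
```

```bash
python3 -m handwheel '[{"x":0,"y":0,"z":0.0025,"spin":0}]'|grep -E 'pos|force'
```

```text
eef_pos: [0.5114, -0.2837, 0.093]
force: [4.6, 0.2, 7.0]
grasp_force: 30.3
```

```bash
python3 -m handwheel '[{"x":0,"y":0,"z":0.0025,"spin":0}]'|grep -E 'pos|force'
```

```text
eef_pos: [0.5115, -0.2837, 0.092]
force: [5.4, -0.3, 6.6]
grasp_force: 30.4
```

```bash
python3 -m handwheel '[{"x":0,"y":0,"z":0.0025,"spin":0}]'|grep -E 'pos|force|time'; python3 -c "
from h import *
snap('scene','s3'); crop('s3','c6',110,70,150,110,5.3)"
```

```text
time: 12.95
eef_pos: [0.5115, -0.2837, 0.091]
force: [5.5, 0.6, 6.7]
grasp_force: 30.5
```

View pics/c6.png

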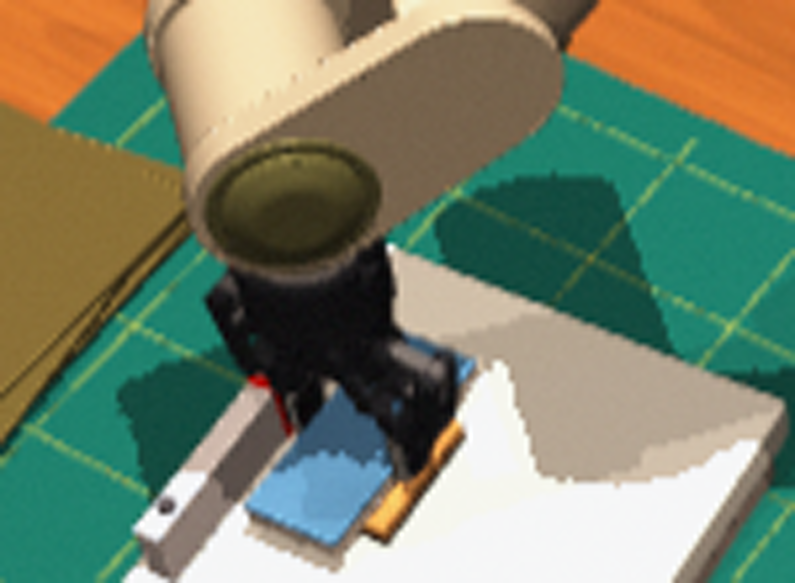

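The tile is nearly flat (about 8° of tilt left) and the finger clears the fence. I'll keep lowering.

```bash
python3 -m handwheel '[{"x":0,"y":0,"z":0.0025,"spin":0}]'|grep -E 'pos|force'
```

```text
eef_pos: [0.5116, -0.2837, 0.0901]
force: [5.2, 1.1, 7.3]
grasp_force: 30.6
```

```bash
python3 -m handwheel '[{"x":0,"y":0,"z":0.0025,"spin":0}]'|grep -E 'pos|force'
```

```text
eef_pos: [0.5117, -0.2837, 0.0895]
force: [4.1, 3.0, 15.1]
grasp_force: 31.6
```

```bash
python3 -m handwheel '[{"x":0,"y":0,"z":0.002,"spin":0}]'|grep -E 'pos|force|time'
```

```text
time: 13.38
eef_pos: [0.5117, -0.2837, 0.0894]
force: [1.2, 3.5, 22.3]
grasp_force: 32.3
```

```bash
python3 -m handwheel '[{"x":0,"y":0,"z":-0.003,"spin":0},{"x":0,"y":0,"z":-0.003,"spin":0}]'|grep -E 'pos|force|time'; python3 - <<'E'
from h import *
print(env.get_state()['ft_torque'])
for n in('scene','top'):
    d=snap(n,n+'4'); hsv=cv2.cvtColor(d['color'],cv2.COLOR_RGB2HSV)
    m=cv2.inRange(hsv,(98,80,60),(120,255,255))
    k,l,st,c=cv2.connectedComponentsWithStats(m)
    for i in range(1,k):
        if st[i,4]>15: 
            q=cv2.convexHull(np.argwhere(l==i)[:,::-1].astype(np.int32)); q=cv2.approxPolyDP(q,1.2,True)[:,0]
            print(n,st[i].tolist(),q.tolist())
E
```

```text
time: 13.62
eef_pos: [0.5114, -0.2837, 0.0895]
force: [4.9, 0.8, 8.0]
grasp_force: 30.8
[ 0.06357898 -0.51762011  0.0354667 ]
scene [157, 143, 27, 31, 455] [[182, 152], [183, 159], [173, 173], [157, 166], [174, 143]]
scene [330, 171, 37, 27, 451] [[366, 180], [338, 197], [330, 188], [332, 185], [358, 171]]
top [420, 191, 23, 22, 294] [[442, 191], [432, 207], [426, 212], [422, 207], [420, 193]]
top [231, 284, 34, 46, 749] [[262, 289], [264, 291], [245, 329], [232, 323], [231, 320], [249, 284]]
```

```bash
cat > tri.py <<'E'
from h import *
S=dict(np.load('pics/s0.npz'));T=dict(np.load('pics/t0.npz'))
def tri(ps,pt):
    P=lambda d:np.array([[K(d),0,d['cx']],[0,K(d),d['cy']],[0,0,1]])@np.c_[d['R'],d['t']]
    X=cv2.triangulatePoints(P(S),P(T),np.array(ps,float),np.array(pt,float))[:,0]; return X[:3]/X[3]
F=np.array([.5143,-.3352]);yw=np.radians(4.85);ex=np.array([np.cos(yw),np.sin(yw)]);ey=np.array([-ex[1],ex[0]])
def fen(X): d=X[:2]-F; return np.round([d@ex,d@ey,X[2]-.06],4)
E
python3 - <<'E'
from tri import *
for a,b in(((173.5,173.5),(419.7,191.5)),((156.7,166.5),(442.5,190.5))): print(tri(a,b).round(4),fen(tri(a,b)))
E
```

```text
[ 0.5756 -0.2504  0.0838] [0.0682 0.0793 0.0238]
[ 0.5792 -0.3064  0.0802] [0.0671 0.0232 0.0202]
```

The far-end corners triangulate to a top height of about 82 mm, so the tile is flat on a pad about 7 to 8 mm high. I'll relieve the load, then open slightly (9 mm clearance to the fence).

```bash
python3 -m handwheel '[{"x":0,"y":0,"z":-0.001,"spin":0},{"x":0,"y":0,"z":-0.001,"spin":0},{"x":0,"y":0,"z":-0.001,"spin":0}]' 0.42 | grep -E 'pos|force|time|gap'; python3 -m handwheel '[{"x":0,"y":0,"z":0,"spin":0},{"x":0,"y":0,"z":0,"spin":0}]' 0.5| grep -E 'pos|force|time|gap'
```

```text
time: 14.1
eef_pos: [0.51, -0.2832, 0.0887]
force: [-0.8, 0.4, -0.5]
finger_gap: 0.71
grasp_force: 0.0
time: 14.35
eef_pos: [0.5102, -0.2834, 0.089]
force: [-0.4, -0.6, 0.2]
finger_gap: 0.745
grasp_force: 0.0
```

```bash
python3 -m handwheel '[{"x":0,"y":0,"z":-0.02,"spin":0},{"x":0,"y":0,"z":-0.06,"spin":0},{"x":0,"y":0,"z":-0.15,"spin":0},{"x":0,"y":0,"z":-0.25,"spin":0},{"x":0,"y":0.1,"z":-0.3,"spin":0},{"x":0,"y":0.25,"z":-0.3,"spin":0},{"x":0,"y":0.4,"z":-0.3,"spin":0},{"x":0,"y":0.5,"z":-0.3,"spin":0},{"x":0,"y":0.5,"z":-0.3,"spin":0}]'| grep -E 'pos|force|time|gap'
python3 - <<'E'
from tri import *
print(env.get_state()['qpos'].round(3))
for n in('scene','top'):
    d=snap(n,n+'5'); hsv=cv2.cvtColor(d['color'],cv2.COLOR_RGB2HSV)
    m=cv2.inRange(hsv,(98,80,60),(120,255,255))
    k,l,st,c=cv2.connectedComponentsWithStats(m)
    for i in range(1,k):
        if st[i,4]>100: 
            q=cv2.minAreaRect(np.argwhere(l==i)[:,::-1].astype(np.float32)); h=cv2.approxPolyDP(cv2.convexHull(np.argwhere(l==i)[:,::-1].astype(np.int32)),1.5,True)[:,0]
            print(n,st[i].tolist(),cv2.boxPoints(q).round(1).tolist(),h.tolist())
E
```

```text
time: 15.48
eef_pos: [0.4933, -0.0819, 0.2106]
force: [0.7, -0.9, 0.8]
finger_gap: 0.752
grasp_force: 0.0
[-0.402  0.328  1.502  0.     1.31  -2.06 ]
scene [157, 132, 42, 42, 781] [[156.1999969482422, 165.6999969482422], [184.6999969482422, 127.80000305175781], [198.89999389648438, 138.39999389648438], [170.5, 176.39999389648438]] [[198, 138], [173, 173], [157, 166], [183, 132]]
scene [330, 171, 37, 27, 450] [[329.20001220703125, 186.5], [359.8999938964844, 169.1999969482422], [366.5, 180.89999389648438], [335.79998779296875, 198.3000030517578]] [[366, 180], [338, 197], [330, 188], [332, 185], [358, 171]]
top [428, 192, 24, 59, 725] [[428.0, 192.0], [451.0, 192.0], [451.0, 250.0], [428.0, 250.0]] [[428, 250], [443, 192], [451, 249]]
top [231, 284, 33, 46, 748] [[230.0, 322.0], [249.60000610351562, 282.79998779296875], [264.3999938964844, 290.20001220703125], [244.8000030517578, 329.3999938964844]] [[262, 289], [263, 293], [245, 329], [232, 323], [231, 320], [249, 284]]
```

```bash
cat > tf.py <<'E'
from tri import *
from scipy.optimize import least_squares
def fit(obs):  # obs: list (cam, sx, sy, u, v)
    def f(p):
        R=Ro.from_euler('zy',[p[3]+yw,p[4]]).as_matrix(); r=[]
        for c,a,b,u,v in obs:
            r+=list(proj(c,p[:3]+R@np.array([a*.07,b*.028,0]))-[u,v])
        return np.array(r)
    s=least_squares(f,[.51,-.284,.08,0,0]); p=s.x
    print('fence frame x,y,ztop over board',fen(p[:3]),'yaw rel',np.degrees(p[3]).round(2),'pitch',np.degrees(p[4]).round(2),'res',s.fun.round(1).tolist())
E
python3 - <<'E'
from tf import *
fit([(S,1,1,173.5,173.6),(S,1,-1,156.6,166.3),(S,-1,-1,183.1,131.6),(S,-1,1,198.7,138),(T,1,-1,443.2,191.7),(T,-1,1,427.7,250.3),(T,-1,-1,451.3,249.4)])
E
```

```text
fence frame x,y,ztop over board [-0.0025  0.0495  0.0189] yaw rel -0.39 pitch 0.6 res [-0.3, 0.6, -0.3, 0.4, 0.3, -0.2, 1.2, 0.2, 0.2, -1.3, 0.1, 1.1, 0.7, 0.2]
```

```bash
python3 go.py .5029 -.2308 .15 4.85
```

```text
t 15.57 pos [ 0.4939 -0.0844  0.2101] yaw 94.81 F [-0.3  0.4  0.3] grip 0.0 gap mm 63.5 tipreach 0.019
rows: x 0.0085 y -0.3665 z 0.1506 spin 0.9996
```

```bash
python3 -m handwheel '[{"x":0.0085,"y":-0.1,"z":0,"spin":0.11},{"x":0.0085,"y":-0.2,"z":0,"spin":0.22},{"x":0.0085,"y":-0.3,"z":0,"spin":0.33},{"x":0.0085,"y":-0.366,"z":0,"spin":0.44},{"x":0.0085,"y":-0.366,"z":0.05,"spin":0.55},{"x":0.0085,"y":-0.366,"z":0.1,"spin":0.66},{"x":0.0085,"y":-0.366,"z":0.15,"spin":0.77},{"x":0.0085,"y":-0.366,"z":0.15,"spin":0.88},{"x":0.0085,"y":-0.366,"z":0.15,"spin":1},{"x":0.0085,"y":-0.366,"z":0.15,"spin":1},{"x":0.0085,"y":-0.366,"z":0.15,"spin":1}]' 0.5 | grep -E 'pos|force|time|gap'; python3 go.py .5029 -.2308 .0895 4.85
```

```text
time: 16.95
eef_pos: [0.5023, -0.231, 0.1492]
force: [0.0, -0.1, -0.1]
finger_gap: 0.749
grasp_force: 0.0
t 16.95 pos [ 0.5023 -0.231   0.1492] yaw 4.93 F [ 0.  -0.1 -0.1] grip 0.0 gap mm 63.7 tipreach 0.019
rows: x 0.0005 y 0.0015 z 0.1493 spin 0.0009
```

```bash
python3 -m handwheel '[{"x":0,"y":0.0015,"z":0.06,"spin":0.001},{"x":0,"y":0.0015,"z":0.11,"spin":0.001},{"x":0,"y":0.0015,"z":0.13,"spin":0.001},{"x":0,"y":0.0015,"z":0.142,"spin":0.001},{"x":0,"y":0.0015,"z":0.149,"spin":0.001},{"x":0,"y":0.0015,"z":0.149,"spin":0.001}]'| grep -E 'pos|force|time|gap'
python3 -m handwheel '[{"x":-0.006,"y":0,"z":0,"spin":0},{"x":-0.012,"y":0,"z":0,"spin":0},{"x":-0.018,"y":0,"z":0,"spin":0},{"x":-0.024,"y":0,"z":0,"spin":0},{"x":-0.03,"y":0,"z":0,"spin":0},{"x":-0.036,"y":0,"z":0,"spin":0},{"x":-0.042,"y":0,"z":0,"spin":0}]'| grep -E 'pos|force|time|gap'
```

```text
time: 17.7
eef_pos: [0.5031, -0.2303, 0.0898]
force: [0.5, 0.3, -0.1]
finger_gap: 0.749
grasp_force: 0.0
time: 18.58
eef_pos: [0.5043, -0.2467, 0.0895]
force: [-0.3, 2.5, 1.2]
finger_gap: 0.747
grasp_force: 1.2
```

```bash
python3 -m handwheel '[{"x":-0.004,"y":0,"z":0,"spin":0},{"x":-0.008,"y":0,"z":0,"spin":0},{"x":-0.012,"y":0,"z":0,"spin":0},{"x":-0.016,"y":0,"z":0,"spin":0},{"x":-0.02,"y":0,"z":0,"spin":0},{"x":-0.024,"y":0,"z":0,"spin":0},{"x":-0.028,"y":0,"z":0,"spin":0},{"x":-0.032,"y":0,"z":0,"spin":0},{"x":-0.036,"y":0,"z":0,"spin":0},{"x":-0.04,"y":0,"z":0,"spin":0}]'| grep -E 'pos|force|time|gap'
python3 go.py .5029 -.2308 .0895 4.85; python3 - <<'E'
from tri import *
print(fen(env.get_state()['eef_pos']))
E
```

```text
time: 19.82
eef_pos: [0.5057, -0.263, 0.0895]
force: [-0.8, 2.0, 0.4]
finger_gap: 0.752
grasp_force: 1.0
t 19.82 pos [ 0.5057 -0.263   0.0895] yaw 4.69 F [-0.8  2.   0.4] grip 1.0 gap mm 63.9 tipreach 0.019
rows: x 0.0808 y -0.0004 z 0.0000 spin -0.0018
[-0.0025  0.0727  0.0295]
```

```bash
python3 -m handwheel '[{"x":-0.002,"y":0,"z":0,"spin":-0.001},{"x":-0.004,"y":0,"z":0,"spin":-0.001},{"x":-0.006,"y":0,"z":0,"spin":-0.001},{"x":-0.008,"y":0,"z":0,"spin":-0.001}]'| grep -E 'pos|force'
```

```text
eef_pos: [0.506, -0.2661, 0.0895]
force: [-0.6, 1.9, -0.1]
grasp_force: 0.9
```

```bash
python3 -m handwheel '[{"x":-0.0015,"y":0,"z":0,"spin":0},{"x":-0.003,"y":0,"z":0,"spin":0}]'| grep -E 'pos|force'
```

```text
eef_pos: [0.506, -0.2669, 0.0895]
force: [-0.1, 4.3, 1.8]
grasp_force: 2.5
```

```bash
python3 -m handwheel '[{"x":-0.0015,"y":0,"z":0,"spin":0},{"x":-0.003,"y":0,"z":0,"spin":0}]'| grep -E 'pos|force'
```

```text
eef_pos: [0.5059, -0.2671, 0.0895]
force: [-0.4, 9.7, 4.3]
grasp_force: 5.1
```

Seated against the fence at about 10 N. I'll back off, clear the view and measure the position along the fence.

```bash
python3 -m handwheel '[{"x":0.01,"y":0,"z":0,"spin":0},{"x":0.03,"y":0,"z":0,"spin":0},{"x":0.06,"y":0,"z":-0.03,"spin":0},{"x":0.16,"y":0,"z":-0.15,"spin":0},{"x":0.3,"y":0,"z":-0.3,"spin":0},{"x":0.45,"y":0,"z":-0.3,"spin":0},{"x":0.6,"y":0,"z":-0.3,"spin":0},{"x":0.75,"y":0,"z":-0.3,"spin":0},{"x":0.75,"y":0,"z":-0.3,"spin":0}]'| grep -E 'pos|force|time'
python3 - <<'E'
from tri import *
for n in('scene','top'):
    d=snap(n,n+'6'); hsv=cv2.cvtColor(d['color'],cv2.COLOR_RGB2HSV)
    for nm,m in(('blue',cv2.inRange(hsv,(98,80,60),(120,255,255))),('red',cv2.inRange(hsv,(0,150,80),(4,255,255))|cv2.inRange(hsv,(172,150,80),(180,255,255)))):
      k,l,st,c=cv2.connectedComponentsWithStats(m)
      for i in range(1,k):
        if st[i,4]>3 and (st[i,0]<220 if n=='scene' else st[i,0]>350):
            P=np.argwhere(l==i)[:,::-1]; h=cv2.approxPolyDP(cv2.convexHull(P.astype(np.int32)),1.2,True)[:,0]
            print(n,nm,st[i].tolist(),h.tolist())
E
python3 -c "
import cv2
a=cv2.resize(cv2.imread('pics/scene6.png')[110:190,130:220],None,fx=4.4,fy=4.4,interpolation=2);b=cv2.resize(cv2.imread('pics/top6.png')[180:260,400:490],None,fx=4.4,fy=4.4,interpolation=2)
cv2.imwrite('pics/o6.png',cv2.hconcat([a,b]))"
```

```text
time: 21.95
eef_pos: [0.4801, 0.0341, 0.2106]
force: [0.4, -1.4, 0.8]
grasp_force: 0.0
scene blue [150, 129, 43, 42, 790] [[192, 135], [166, 170], [150, 163], [176, 129]]
scene red [157, 141, 6, 5, 10] [[162, 145], [157, 141], [162, 143]]
top blue [430, 190, 32, 61, 1424] [[461, 248], [438, 250], [430, 192], [452, 190]]
top red [459, 215, 8, 3, 14] [[466, 215], [459, 217]]
```

```bash
python3 - <<'E'
from tf import *
a=[(S,1,1,166.4,170.6),(S,1,-1,149.6,163.3),(S,-1,-1,176,128.6),(S,-1,1,192.6,135)]
b=[(T,1,1,429.6,191.5),(T,1,-1,452.4,189.6),(T,-1,-1,461.5,248.4),(T,-1,1,438,250.5)]
fit(a+b)
for z in(.08,): print([fen(onz(T,*q[3:],z)) for q in b],[fen(onz(S,*q[3:],z)) for q in a])
# red: sub-pixel redness centroid per column
for n,C,r in(('top6',T,(210,224,455,472)),('scene6',S,(136,150,153,168))):
    im=cv2.imread(f'pics/{n}.png').astype(float)[r[0]:r[1],r[2]:r[3]]; w=np.clip(im[:,:,2]-im[:,:,:2].max(2)-40,0,None)
    for j in range(w.shape[1]):
        if w[:,j].sum()>40:
            u,v=r[2]+j,(w[:,j]*np.arange(r[0],r[1])).sum()/w[:,j].sum(); print(n,u,round(v,1),'z.1',fen(onz(C,u,v,.1))[:2], 'z.08',fen(onz(C,u,v,.08))[:2])
E
```

```text
fence frame x,y,ztop over board [-0.0024  0.0269  0.0203] yaw rel 0.45 pitch -0.3 res [0.2, 0.1, -0.0, 0.2, 0.5, 0.0, 0.4, 0.2, -0.3, -0.1, 0.5, -0.4, 0.7, 0.1, 0.0, 0.2]
[array([0.0671, 0.0546, 0.02  ]), array([0.0671, 0.0005, 0.02  ]), array([-0.0718, -0.0001,  0.02  ]), array([-0.0721,  0.0544,  0.02  ])] [array([0.0668, 0.0545, 0.02  ]), array([ 0.0667, -0.0013,  0.02  ]), array([-0.0717, -0.0029,  0.02  ]), array([-0.0729,  0.053 ,  0.02  ])]
top6 459 216.3 z.1 [0.0005 0.0033] z.08 [ 0.0027 -0.0055]
top6 460 216.6 z.1 [-0.0002  0.0011] z.08 [ 0.0019 -0.0078]
top6 461 216.4 z.1 [ 0.     -0.0013] z.08 [ 0.0022 -0.0101]
top6 462 216.2 z.1 [ 0.0003 -0.0036] z.08 [ 0.0025 -0.0125]
top6 463 216.1 z.1 [ 0.0004 -0.0059] z.08 [ 0.0025 -0.0149]
top6 464 216.1 z.1 [ 0.0002 -0.0082] z.08 [ 0.0024 -0.0172]
top6 465 215.9 z.1 [ 0.0003 -0.0105] z.08 [ 0.0025 -0.0196]
top6 466 216.0 z.1 [-0.     -0.0127] z.08 [ 0.0021 -0.0219]
scene6 157 141.2 z.1 [ 0.0033 -0.014 ] z.08 [-0.0082 -0.0266]
scene6 158 141.4 z.1 [ 0.0028 -0.011 ] z.08 [-0.0088 -0.0236]
scene6 159 141.7 z.1 [ 0.0024 -0.0078] z.08 [-0.0091 -0.0204]
scene6 160 142.0 z.1 [ 0.0022 -0.0046] z.08 [-0.0093 -0.0171]
scene6 161 143.0 z.1 [ 0.0037 -0.0003] z.08 [-0.0078 -0.0127]
scene6 162 144.0 z.1 [0.0056 0.0043] z.08 [-0.0059 -0.008 ]
```

The tile sits about 3 mm short of the mark in +x (tile x about -2.5 mm, mark about +0.5 to +2 mm). I'll nudge it from its near end with a finger's back.

```bash
python3 go.py .3824 -.3183 .15 4.85
```

```text
t 22.05 pos [0.4809 0.0314 0.2102] yaw 4.91 F [ 0.  -0.8  0.2] grip 0.0 gap mm 63.6 tipreach 0.019
rows: x -0.8500 y -0.3203 z 0.1507 spin 0.0006
```

```bash
python3 -m handwheel '[{"x":-0.1,"y":-0.1,"z":0,"spin":0},{"x":-0.22,"y":-0.2,"z":0,"spin":0},{"x":-0.35,"y":-0.3,"z":0,"spin":0},{"x":-0.48,"y":-0.32,"z":0,"spin":0},{"x":-0.6,"y":-0.32,"z":0,"spin":0},{"x":-0.72,"y":-0.32,"z":0,"spin":0},{"x":-0.82,"y":-0.32,"z":0.05,"spin":0},{"x":-0.85,"y":-0.32,"z":0.1,"spin":0},{"x":-0.85,"y":-0.32,"z":0.15,"spin":0},{"x":-0.85,"y":-0.32,"z":0.15,"spin":0},{"x":-0.85,"y":-0.32,"z":0.15,"spin":0}]'| grep -E 'pos|force|time'; python3 go.py .3824 -.3183 .0895 4.85
```

```text
time: 23.42
eef_pos: [0.3818, -0.3197, 0.1504]
force: [-0.2, -0.0, -0.0]
grasp_force: 0.0
t 23.43 pos [ 0.3818 -0.3197  0.1504] yaw 4.73 F [-0.2 -0.  -0. ] grip 0.0 gap mm 63.9 tipreach 0.019
rows: x 0.0037 y 0.0018 z 0.1522 spin -0.0013
```

```bash
python3 -m handwheel '[{"x":0.003,"y":0,"z":0.06,"spin":0},{"x":0.003,"y":0,"z":0.1,"spin":0},{"x":0.003,"y":0,"z":0.13,"spin":0},{"x":0.003,"y":0,"z":0.145,"spin":0},{"x":0.003,"y":0,"z":0.152,"spin":0},{"x":0.003,"y":0,"z":0.152,"spin":0}]'| grep -E 'pos|force|time'
python3 -m handwheel '[{"x":0,"y":0.004,"z":0,"spin":0},{"x":0,"y":0.008,"z":0,"spin":0},{"x":0,"y":0.012,"z":0,"spin":0},{"x":0,"y":0.016,"z":0,"spin":0}]'| grep -E 'pos|force|time'
```

```text
time: 24.18
eef_pos: [0.3819, -0.3179, 0.089]
force: [-1.1, -0.4, 0.1]
grasp_force: 0.0
time: 24.68
eef_pos: [0.3884, -0.3172, 0.0888]
force: [-0.2, 0.5, -1.0]
grasp_force: 0.0
```

```bash
python3 -m handwheel '[{"x":0,"y":0.0025,"z":0,"spin":0},{"x":0,"y":0.005,"z":0,"spin":0}]'| grep -E 'pos|force|time'
```

```text
time: 24.92
eef_pos: [0.3903, -0.317, 0.0887]
force: [0.3, 0.2, -0.2]
grasp_force: 0.0
```

```bash
python3 -m handwheel '[{"x":0,"y":0.0025,"z":0,"spin":0},{"x":0,"y":0.005,"z":0,"spin":0}]'| grep -E 'pos|force|time'
```

```text
time: 25.18
eef_pos: [0.3923, -0.3169, 0.0887]
force: [0.0, 1.0, -1.1]
grasp_force: 0.0
```

```bash
for i in 1; do python3 -m handwheel '[{"x":0,"y":0.0025,"z":0,"spin":0},{"x":0,"y":0.005,"z":0,"spin":0}]'| grep -E 'pos|force:|time'; done
```

```text
time: 25.42
eef_pos: [0.3943, -0.3168, 0.0887]
force: [0.1, -0.6, 0.5]
grasp_force: 0.0
```

```bash
python3 -m handwheel '[{"x":0,"y":0.0025,"z":0,"spin":0},{"x":0,"y":0.005,"z":0,"spin":0}]'| grep -E 'pos|force:|time'
```

```text
time: 25.68
eef_pos: [0.396, -0.3165, 0.0887]
force: [-2.5, 0.8, 1.0]
grasp_force: 1.0
```

```bash
python3 -m handwheel '[{"x":0,"y":0.0025,"z":0,"spin":0},{"x":0,"y":0.005,"z":0,"spin":0}]'| grep -E 'pos|force:|time'
```

```text
time: 25.92
eef_pos: [0.3981, -0.3164, 0.0887]
force: [-1.5, -0.7, 0.2]
grasp_force: 0.9
```

```bash
python3 -m handwheel '[{"x":0,"y":0.0025,"z":0,"spin":0},{"x":0,"y":0.0025,"z":0,"spin":0}]'| grep -E 'pos|force:|time'
python3 -m handwheel '[{"x":0,"y":-0.02,"z":0,"spin":0},{"x":0,"y":-0.06,"z":0,"spin":0},{"x":0.03,"y":-0.06,"z":-0.08,"spin":0},{"x":0.1,"y":-0.06,"z":-0.2,"spin":0},{"x":0.25,"y":0,"z":-0.3,"spin":0},{"x":0.4,"y":0,"z":-0.3,"spin":0},{"x":0.55,"y":0.1,"z":-0.3,"spin":0},{"x":0.7,"y":0.2,"z":-0.3,"spin":0},{"x":0.85,"y":0.2,"z":-0.3,"spin":0},{"x":0.85,"y":0.2,"z":-0.3,"spin":0}]'| grep -E 'pos|force:|time'
python3 - <<'E'
from tri import *
for n in('scene','top'):
    d=snap(n,n+'7'); hsv=cv2.cvtColor(d['color'],cv2.COLOR_RGB2HSV)
    m=cv2.inRange(hsv,(98,80,60),(120,255,255)); k,l,st,c=cv2.connectedComponentsWithStats(m)
    for i in range(1,k):
        if st[i,4]>3 and (st[i,0]<220 if n=='scene' else st[i,0]>350):
            h=cv2.approxPolyDP(cv2.convexHull(np.argwhere(l==i)[:,::-1].astype(np.int32)),1.2,True)[:,0]
            print(n,st[i].tolist(),c[i].round(2),h.tolist())
    # centroid shift against before
    m0=cv2.inRange(cv2.cvtColor(cv2.imread(f'pics/{n}6.png'),cv2.COLOR_BGR2HSV),(98,80,60),(120,255,255)); C=S if n=='scene' else T
    sl=(slice(None),slice(0,220)) if n=='scene' else (slice(None),slice(400,None))
    for q in(m0,m):
        z=np.zeros_like(q); z[sl]=q[sl]; M=cv2.moments(z,True); u,v=M['m10']/M['m00'],M['m01']/M['m00']; print(n,'centroid',round(u,2),round(v,2),fen(onz(C,u,v,.0805)))
E
python3 -c "
import cv2
a=cv2.resize(cv2.imread('pics/scene7.png')[110:190,130:220],None,fx=4.4,fy=4.4,interpolation=2);b=cv2.resize(cv2.imread('pics/top7.png')[180:260,400:490],None,fx=4.4,fy=4.4,interpolation=2)
cv2.imwrite('pics/o7.png',cv2.hconcat([a,b]))"
```

```text
time: 26.18
eef_pos: [0.3993, -0.3163, 0.0887]
force: [-0.9, 0.0, 0.5]
grasp_force: 0.6
time: 27.42
eef_pos: [0.4497, 0.0315, 0.2086]
force: [0.1, -0.8, 0.4]
grasp_force: 0.0
scene [150, 130, 42, 42, 789] [170.31 150.38] [[191, 136], [166, 171], [150, 165], [151, 161], [175, 130]]
scene centroid 170.95 149.37 [-0.0007  0.0257  0.0205]
scene centroid 170.31 150.38 [0.0031 0.0261 0.0205]
top [429, 188, 33, 61, 1430] [444.81 218.39] [[460, 247], [437, 247], [429, 190], [452, 188], [461, 245]]
top centroid 445.17 219.92 [-0.0031  0.028   0.0205]
top centroid 444.81 218.39 [0.0006 0.0283 0.0205]
```

View pics/o7.png

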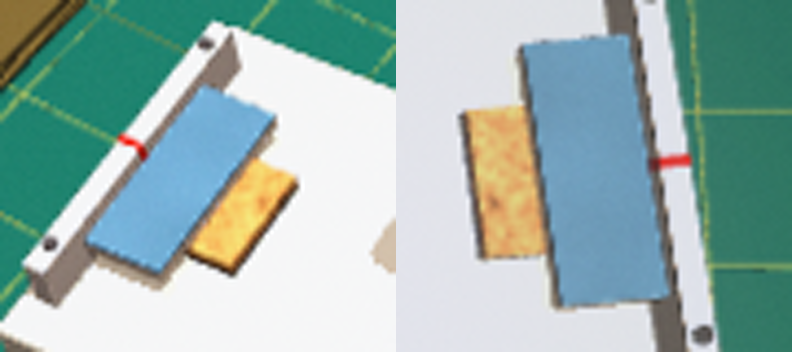

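The last view shows the tile flat and blue face up, seated along the fence. Its middle is within about 0.5 mm of the red mark in both views after the 3.7 mm shift. I'll press it lightly once more so it's surely flush.

```bash
python3 go.py .5073 -.2405 .15 4.85
```

```text
t 27.52 pos [0.4498 0.0305 0.2086] yaw 4.95 F [ 1.  -0.4 -0.1] grip 0.0 gap mm 64.2 tipreach 0.019
rows: x -0.6875 y 0.0848 z 0.1463 spin 0.0011
```

```bash
python3 -m handwheel '[{"x":-0.12,"y":0.085,"z":0,"spin":0.001},{"x":-0.26,"y":0.085,"z":0,"spin":0.001},{"x":-0.4,"y":0.085,"z":0,"spin":0.001},{"x":-0.54,"y":0.085,"z":0,"spin":0.001},{"x":-0.65,"y":0.085,"z":0.05,"spin":0.001},{"x":-0.687,"y":0.085,"z":0.1,"spin":0.001},{"x":-0.687,"y":0.085,"z":0.146,"spin":0.001},{"x":-0.687,"y":0.085,"z":0.146,"spin":0.001},{"x":-0.687,"y":0.085,"z":0.146,"spin":0.001}]'| grep -E 'pos|force:|time'; python3 go.py .5073 -.2405 .0895 4.85
```

```text
time: 28.65
eef_pos: [0.5071, -0.2426, 0.1511]
force: [0.5, 0.2, 0.4]
grasp_force: 0.0
t 28.65 pos [ 0.5071 -0.2426  0.1511] yaw 4.65 F [0.5 0.2 0.4] grip 0.0 gap mm 63.8 tipreach 0.019
rows: x 0.0052 y 0.0008 z 0.1541 spin -0.0022
```

```bash
python3 -m handwheel '[{"x":0.005,"y":0,"z":0.06,"spin":-0.002},{"x":0.005,"y":0,"z":0.11,"spin":-0.002},{"x":0.005,"y":0,"z":0.135,"spin":-0.002},{"x":0.005,"y":0,"z":0.147,"spin":-0.002},{"x":0.005,"y":0,"z":0.154,"spin":-0.002},{"x":0.005,"y":0,"z":0.154,"spin":-0.002}]'| grep -E 'pos|force:|time'
python3 -m handwheel '[{"x":-0.007,"y":0,"z":0,"spin":0},{"x":-0.014,"y":0,"z":0,"spin":0},{"x":-0.021,"y":0,"z":0,"spin":0},{"x":-0.028,"y":0,"z":0,"spin":0},{"x":-0.035,"y":0,"z":0,"spin":0},{"x":-0.042,"y":0,"z":0,"spin":0},{"x":-0.049,"y":0,"z":0,"spin":0},{"x":-0.055,"y":0,"z":0,"spin":0},{"x":-0.06,"y":0,"z":0,"spin":0}]'| grep -E 'pos|force:|time'; python3 go.py .5073 -.2671 .0895 4.85
```

```text
time: 29.4
eef_pos: [0.5073, -0.24, 0.0891]
force: [-0.6, -0.1, 0.6]
grasp_force: 0.0
time: 30.52
eef_pos: [0.5092, -0.2639, 0.0887]
force: [0.5, -0.2, -0.2]
grasp_force: 0.0
t 30.52 pos [ 0.5092 -0.2639  0.0887] yaw 4.87 F [ 0.5 -0.2 -0.2] grip 0.0 gap mm 64.0 tipreach 0.019
rows: x -0.0076 y -0.0055 z -0.0020 spin 0.0002
```

```bash
python3 -m handwheel '[{"x":-0.0015,"y":0,"z":0,"spin":0},{"x":-0.003,"y":0,"z":0,"spin":0},{"x":-0.0045,"y":0,"z":0,"spin":0},{"x":-0.006,"y":0,"z":0,"spin":0}]'| grep -E 'pos|force:'
```

```text
eef_pos: [0.5094, -0.2661, 0.0887]
force: [0.1, 1.7, -0.3]
grasp_force: 0.6
```

```bash
python3 -m handwheel '[{"x":-0.0015,"y":0,"z":0,"spin":0},{"x":-0.003,"y":0,"z":0,"spin":0}]'| grep -E 'pos|force:'
```

```text
eef_pos: [0.5094, -0.2668, 0.0887]
force: [0.3, 6.2, 2.5]
grasp_force: 2.8
```

```bash
python3 -m handwheel '[{"x":-0.0015,"y":0,"z":0,"spin":0},{"x":-0.0015,"y":0,"z":0,"spin":0}]'| grep -E 'pos|force:'
python3 -m handwheel '[{"x":0.005,"y":0,"z":0,"spin":0},{"x":0.02,"y":0,"z":0,"spin":0},{"x":0.06,"y":0,"z":-0.03,"spin":0},{"x":0.16,"y":0,"z":-0.15,"spin":0},{"x":0.3,"y":0,"z":-0.3,"spin":0},{"x":0.45,"y":0,"z":-0.3,"spin":0},{"x":0.6,"y":0,"z":-0.3,"spin":0},{"x":0.75,"y":0,"z":-0.3,"spin":0},{"x":0.75,"y":0,"z":-0.3,"spin":0},{"x":0.75,"y":0,"z":-0.3,"spin":0}]'| grep -E 'pos|force:|time'
python3 - <<'E'
from tri import *
for n,C in(('scene',S),('top',T)):
    q=cv2.inRange(cv2.cvtColor(snap(n,n+'8')['color'],cv2.COLOR_RGB2HSV),(98,80,60),(120,255,255))
    if n=='scene': q[:,220:]=0
    else: q[:,:400]=0
    M=cv2.moments(q,True); u,v=M['m10']/M['m00'],M['m01']/M['m00']
    h=cv2.boxPoints(cv2.minAreaRect(np.argwhere(q)[:,::-1].astype(np.float32)))
    print(n,fen(onz(C,u,v,.0805)),'area',M['m00'],[fen(onz(C,*p,.0805))[:2].tolist() for p in h] if n=='top' else '')
E
```

```text
eef_pos: [0.5094, -0.2668, 0.0887]
force: [-0.0, 8.1, 3.6]
grasp_force: 3.5
time: 32.78
eef_pos: [0.4839, 0.0315, 0.2093]
force: [0.9, 0.2, 1.0]
grasp_force: 0.0
scene [0.0028 0.0256 0.0205] area 791.0 
top [0.0003 0.0279 0.0205] area 1429.0 [[0.0706, 0.056], [0.0741, -0.001], [-0.0685, 0.0001], [-0.0717, 0.0557]]
```

The tile is flush, with its centre matching the mark in both views to within about 0.3 mm. Handing in.

```bash
python3 -c "
from cell import env
print(env.sign_off())"
```

```text
the job is handed in; nothing more can be done
None
```

The blue tile lies flat, blue face up, on the cork pad, flush along the fence and within about 0.5 mm of the red mark by the cameras; the job was handed in at about 33 s, with the highest grip read about 32 N and the highest force read about 22 N (roughly 25 N contact counting the tile's weight, right at the limit) as it settled onto the pad.

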